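Hold a stirrer shaft against the sprung stop of its assembly jig

ROBOT

A 6-joint arm with a two-finger parallel gripper is mounted at the origin on the work surface. World frame = base frame: x ahead of the robot, y to its left, z up, the work surface at z = 0. Lengths are in m, angles in rad, forces in N, time in s.
With the tool pointing down it reaches from about 0.325 to 0.85 m from the base axis. Payload 15.5 kg.
Tool frame: the origin (TCP) lies at the very end of the fingers, on their centre line; the grasp point (between the pads) lies 19 mm behind it (ctrl.grip_point_offset is the distance from the TCP to the grasp point, in m); z points along the fingers, y is the line along which they close (so a half turn about z gives the same grasp; the last joint's range is limited). The gripper opens to 91 mm and grips with 3 to 60 N. Pads are 32 mm wide; open, the fingers measure 118 mm over their backs; the gripper's body (76 mm by 178 mm) begins 60 mm behind the grasp point.
Start: joints at [-1.315, 0.494, 1.345, -0, 1.302, -0.096], TCP at [0.215, -0.587, 0.214] pointing down, gripper open.
Joint ranges: [-2.91, 2.91], [-0.82, 2.16], [0.22, 2.67], [-1.22, 4.37], [0.12, 2.79], [-3.08, 3.08]. Speed limits (rad/s): [1.89, 1.89, 2.57, 3.01, 3.01, 3.01].

INTERFACE

Orientations are given as [roll, pitch, yaw] about the fixed x, y, z axes, in that order (R = Rz(yaw) Ry(pitch) Rx(roll)).
In Python, from rig import readout, imaging, order, ctrl gives the robot as it stands.
- The arm moves only by the tool send_rows, never from a script. Its arguments are lists of equal length, an entry for each row: "xyz": the shift along the world's x, y, z in m, a list of three; "rotation": the turn, a rotation vector about the world's x, y, z in degrees, a list of three; "claw": the opening, from 0 (shut) to 1 (fully open). A call has 1 to 10 rows; each row shifts and turns the commanded pose from where the row before left it; what a row does not reach is not made up. A row lasts 1/10 s, in which the tool goes at most 50 mm and 8.59 degrees, less where a joint would pass 70% of its speed; a pose out of reach is approached as far as the arm can. A call is refused whole if a number of a shift passes 0.05 or a number of a turn 8.59, either way. A call with a gripper value outside its range is refused whole. The fingers move at their own pace and stop on an object; "newtons" is the grip in N (left out, the last holds). Time passes only in rows, so rows that do not move let the fingers close. It gives the time, the measured TCP pose, the force, the opening and the grip force at its end, in the units of the state.
- readout.get_state(): the state, without advancing time (a new reading comes with each control period).
- imaging.read_camera(name): name is "scene" or "side" or "wrist"; returns a dict with "color" (384x512x3 uint8, blue, green, red), "K" (3x3 intrinsics, pixels), "R" (3x3) and "t" (3): a world point X has camera coordinates R X + t. Camera axes: x right, y down, z forward; pixel columns grow to the right and rows downward; lengths in m; the calibration is good to about 2 mm. A picture is of the moment at which its call begins. There is no depth.
- order.close_job(): hands the job in; it is judged then, once.
Trained networks look in a picture, given as the dict that the camera call returned (one of the last four; its "shot" number tells which), for a name from the list of things; names that differ only in an ending like _2 or _b are one class to them, and where a whole thing is asked for, a point or a joint stands for the part that bears it (a point fixed in the world has none). Each returns a list of dicts, best first, with "p" (0 to 1); they miss things now and then, are a little off and sometimes report something else, mostly with a low value. They report only what shows in the picture. A call takes as long as a camera call. They do not tell look-alikes from the thing itself.
- imaging.spot_in(name, picture): "rect" ([left, top, right, bottom] in pixels, round what is visible of it).
- imaging.cut_out(name, picture): "region" (384x512 bool, what is visible of it) and "rect" ([left, top, right, bottom] in pixels, round what is visible of it).
The state is a dict: "time_s": time; "joint_pos": joint angles; "joint_velocities": joint speeds; "tau": joint torques, N m; "ee_pos": TCP position; "orientation": TCP orientation; "force": force on the tool from outside, world axes, zero at the start; "moment": the same for the moment, N m; "width": finger opening in m; "finger_force": force on a finger pad.
Only numpy, scipy, OpenCV 4.12 (cv2) and the standard library are available. Lean on these libraries where they do the work, as an engineer would, in place of code of your own. Each camera call takes 0.05 s, during which the arm holds its last target. There are 200 camera calls.

TASK

Lift the stirrer shaft off its wooden rest and lay it gently, not dropping it, in both V saddles of the metal jig, plain end towards the sprung stop but short of it. Then push the shaft endways into the stop plate with about 8 newtons (the plate gives way by roughly half its travel) and keep that steady push, the shaft still resting in both saddles: finish while holding it there, so a colleague can fasten the clamps. Never push harder than 20 newtons, and leave the two bottles and the screwdriver where they are.

Things in the scene. Friction and masses are not known exactly. Their poses are not given: they have to be found in the camera images.
- shaft: Loose stirrer shaft, steel, about 0.2 kg: a 12 mm round bar 200 mm long whose last 20 mm at one end is a dark hub, 28 mm in diameter. Origin on its axis at mid-length; x runs along the axis from the hub to the plain end. It starts lying level in the two notches of the wooden rest, its axis 45 mm above the desk.
- shaft_tip (a point): Centre of the shaft's plain end face, 100 mm from its origin along +x.
- shaft_hub (a point): Centre of the outer face of the hub, 100 mm from the shaft's origin along -x.
- rest: Fixed pale wooden rest, base 140 x 70 x 12 mm with two V notches 100 mm apart (50 mm either side of the origin along x), each 12 mm thick along x; arms of the V rise to 55 mm above the desk and spread 45 mm wide overall. Origin on the desk under its centre. The shaft lies along its x, middle of the shaft within 8 mm of the middle of the rest, plain end to +x.
- jig: Fixed assembly jig: aluminium base plate 270 x 70 x 10 mm (from -105 to +165 mm along x), two white V saddles and a sprung stop at its +x end. Origin on the desk under the middle between the saddles. x runs along the saddles towards the stop, z up. A shaft seated in both saddles has its axis at y = 0, 55 mm above the desk.
- saddle_a: White 90 degree V saddle farther from the stop, centred 50 mm along -x of the jig, 12 mm thick along x. Its V is 45 mm wide overall and its arms reach 65 mm above the desk. Origin: that of the jig moved 50 mm along -x, at desk height.
- saddle_b: Same saddle nearer the stop, centred 50 mm along +x of the jig. Origin at desk height.
- stop_pad: Sprung stop plate, steel, 44 mm wide, 44 mm high and 8 mm thick, centred on the seated shaft's axis (55 mm high). Origin at the centre of the face that looks towards the saddles; axes as the jig's. With the spring relaxed the face is 98 mm along +x from the jig's origin.
- stop_face (a point): Centre of that face, where the shaft's plain end presses; it moves with the plate. The grey housing behind is 50 mm wide, 76 mm high, from 132 to 162 mm along the jig's x.
- stop (a joint): How far the stop plate is pushed back along the jig's +x, in m: 0 relaxed, 0.025 at its end. Spring 600 N/m without preload: 8 N at about 0.013.
- amber_bottle: Bystander: amber bottle, 66 mm in diameter and 150 mm high, standing; origin at the centre of its foot.
- small_bottle: Bystander: small white bottle, 34 mm in diameter and 70 mm high, standing; origin at the centre of its foot.
- screwdriver: Bystander: screwdriver 160 mm long about 26 mm thick, lying on the desk between rest and jig; origin on its underside.
Mind the look-alikes: they are no part of the job. Several things have the shape of the shaft; the one meant has the colours described above.

How it is judged:
By the outcome, as a careful person would: the job done as asked, in the order asked, and still so for the second after the job is handed in, while the arm keeps its last pose, push and grip.
It also fails if it takes over 54 s, if anything falls off the work surface, if the arm or the gripper's body presses on something with over 40 N, if the wrist force passes 120 N, or if a joint passes its speed limit or range.

## Working session

There is one attempt and no reset: what is moved stays moved. The work goes in short steps, Python scripts to look and compute and a tool call to move; the robot and the scene stay as the last step left them, time stands still between calls to the robot, and variables do not carry over. Pictures are saved under pics/ and viewed, at most 10 in all, crops included, and the job is handed in when it is done.

Besides the shell and the picture viewer there is one more tool, called after "Emit:" in YAML: its name, and indented under it one key for each argument. send_rows: Moves the arm, as the interface text tells. Its arguments: {"type":"object","properties":{"xyz":{"type":"array","items":{"type":"array","items":{"type":"number"}}},"rotation":{"type":"array","items":{"type":"array","items":{"type":"number"}}},"claw":{"type":"array","items":{"type":"number"}},"newtons":{"type":"number"}},"required":["xyz","rotation","claw"]}

```bash
mkdir -p pics
cat > h.py <<'E'
import numpy as np, cv2
from rig import readout, imaging, order, ctrl
def proj(P,c):
    X=np.asarray(P,float).reshape(-1,3)@np.array(c["R"]).T+np.array(c["t"]); u=X@np.array(c["K"]).T
    return u[:,:2]/u[:,2:]
def ray(px,c,z):
    K,R,t=[np.array(c[k],float) for k in("K","R","t")]
    o=-R.T@t; d=R.T@np.linalg.inv(K)@np.array([px[0],px[1],1.])
    return o+d*(z-o[2])/d[2]
E
python3 - <<'E'
from h import *
s=readout.get_state(); print(s)
ims=[]
for n in("scene","side"):
    c=imaging.read_camera(n); print(n,np.round(-np.array(c["R"]).T@np.array(c["t"]),3))
    for name in("shaft","rest","jig","saddle_a","stop_pad","screwdriver","amber_bottle","small_bottle"):
        print(name,[(round(d["p"],2),np.round(d["rect"]).tolist()) for d in imaging.spot_in(name,c)])
    cv2.imwrite(f"pics/{n}0.png",cv2.resize(c["color"],(800,600)))
E
```

```text
{'time_s': 0.0, 'joint_pos': array([-1.31448512e+00,  4.94198205e-01,  1.34614614e+00, -2.45054235e-05,
        1.30250359e+00, -9.55009197e-02]), 'joint_velocities': array([-0.00089587, -0.00046724, -0.00061237,  0.00150061,  0.00026037,
       -0.00012667]), 'tau': array([ 1.18767595e-03, -8.78835440e+01, -3.81848288e+01,  7.08475267e-02,
        5.33376471e-02, -8.95269591e-05]), 'ee_pos': array([ 0.21526942, -0.58633949,  0.21332385]), 'orientation': array([-3.14034084e+00, -9.61858420e-05,  3.51818577e-01]), 'force': array([ 0.30773589,  0.87838744, -0.1290295 ]), 'moment': array([-0.00118998,  0.01408808, -0.00878269]), 'finger_force': 0.0, 'width': 0.09124371320935513}
scene [1.239 0.486 1.009]
shaft [(0.91, [128.0, 220.0, 178.0, 276.0]), (0.52, [92.0, 179.0, 143.0, 218.0]), (0.49, [176.0, 158.0, 206.0, 202.0]), (0.47, [207.0, 130.0, 255.0, 152.0])]
rest [(0.58, [172.0, 164.0, 210.0, 203.0]), (0.45, [276.0, 232.0, 327.0, 318.0])]
jig [(0.64, [276.0, 234.0, 324.0, 315.0])]
saddle_a [(0.64, [304.0, 234.0, 319.0, 250.0]), (0.54, [288.0, 279.0, 308.0, 290.0]), (0.42, [294.0, 263.0, 313.0, 278.0])]
stop_pad []
screwdriver [(0.64, [230.0, 192.0, 270.0, 223.0])]
amber_bottle [(0.86, [362.0, 277.0, 396.0, 328.0])]
small_bottle [(0.45, [134.0, 142.0, 145.0, 155.0])]
side [0.088 0.691 0.952]
shaft [(0.8, [260.0, 150.0, 318.0, 163.0]), (0.74, [221.0, 146.0, 245.0, 160.0]), (0.56, [251.0, 113.0, 298.0, 132.0])]
rest [(0.54, [151.0, 216.0, 167.0, 233.0])]
jig [(0.78, [140.0, 210.0, 234.0, 261.0])]
saddle_a [(0.54, [178.0, 225.0, 186.0, 237.0]), (0.44, [205.0, 235.0, 214.0, 250.0])]
stop_pad [(0.68, [152.0, 216.0, 168.0, 231.0])]
screwdriver [(0.56, [239.0, 188.0, 276.0, 220.0])]
amber_bottle [(0.69, [111.0, 263.0, 143.0, 307.0])]
small_bottle [(0.42, [323.0, 113.0, 333.0, 133.0]), (0.42, [262.0, 151.0, 314.0, 166.0])]
```

View pics/scene0.png

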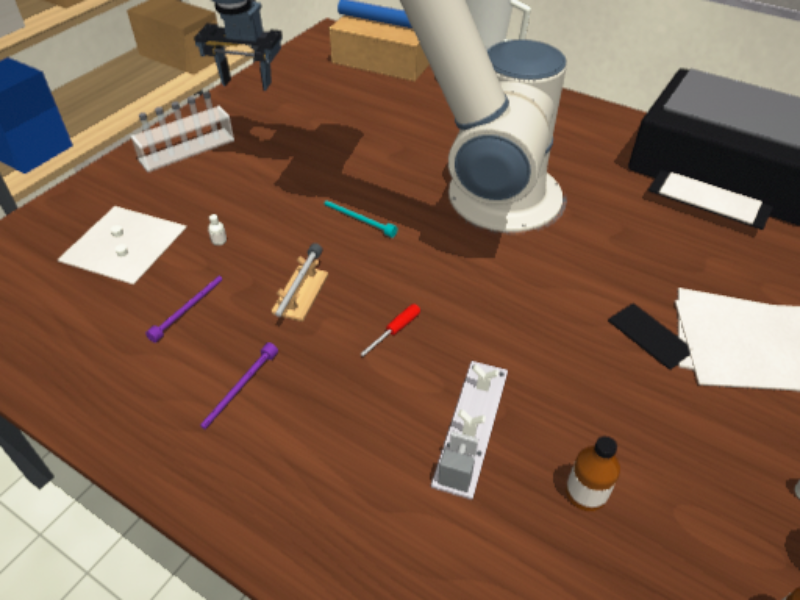

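View pics/side0.png

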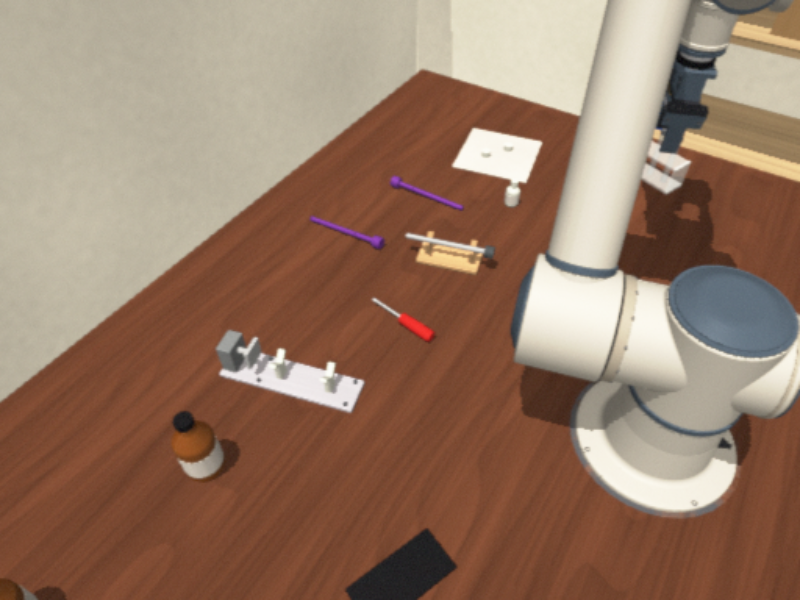

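The scene view shows the steel shaft with its dark hub on the wooden rest at (300,283), hub end at (317,250) and plain end at (279,320). The jig is at (470,430), with the stop at its lower end (457,465). Pixels are those of the 800x600 pictures.

What could be taken for the shaft in the scene view: teal bar (362,218), purple bar (187,310), purple bar (240,387), steel bar with dark hub on the rest (300,283). The description fits the steel one. I'll check it in a close crop.

Run:
```python
from h import *
T=[]
for n,a,b in(("scene",(165,150),(265,225)),("side",(250,140),(135,205))):
    c=imaging.read_camera(n)
    for (x,y),w in ((a,66),(b,100)):
        h=int(w*.75); T.append(cv2.resize(c["color"][y:y+h,x:x+w],(400,300),interpolation=cv2.INTER_CUBIC))
    if n=="scene":
        for px,z in (((203,160),.045),((179,205),.045),((302,232),.01),((324.5,237),.01),((303,318),.01),((277,313.6),.01)): print(px,ray(px,c,z).round(3))
    else:
        for px,z in (((313,162),.045),((260,151),.045),((232,243),.01),((225,261.5),.01),((141,240),.01)): print(px,ray(px,c,z).round(3))
cv2.imwrite("pics/crop.png",np.vstack([np.hstack(T[:2]),np.hstack(T[2:])]))
```

```text
(203, 160) [ 0.441 -0.225  0.045]
(179, 205) [ 0.639 -0.165  0.045]
(302, 232) [0.504 0.182 0.01 ]
(324.5, 237) [0.485 0.246 0.01 ]
(303, 318) [0.743 0.314 0.01 ]
(277, 313.6) [0.768 0.253 0.01 ]
(313, 162) [ 0.442 -0.226  0.045]
(260, 151) [ 0.626 -0.177  0.045]
(232, 243) [0.501 0.178 0.01 ]
(225, 261.5) [0.482 0.241 0.01 ]
(141, 240) [0.736 0.313 0.01 ]
```

View pics/crop.png

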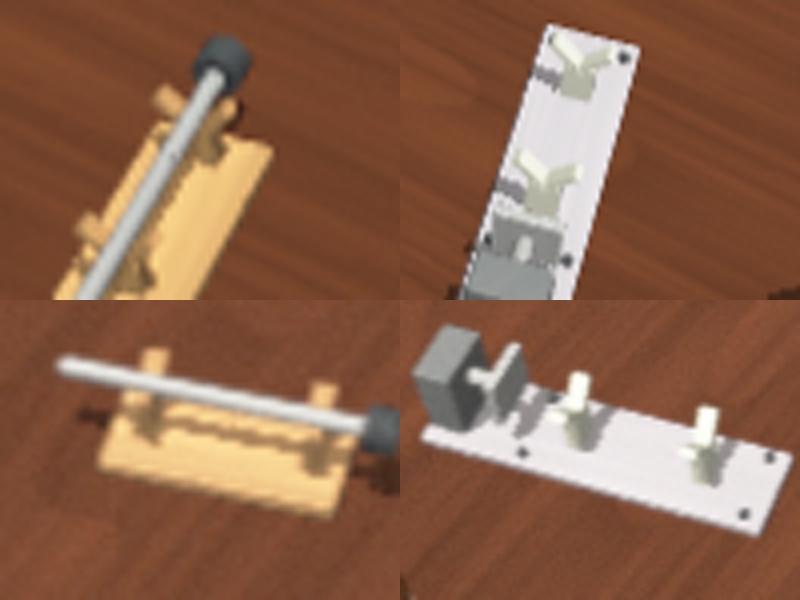

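The crop confirms the choice: a steel bar with a dark hub lying in the wooden rest. The plain end points away from the robot (yaw about 16°), and the jig's stop is at its far end (yaw about 15°). Now I'll move above the rest for a closer look.

Emit:
send_rows:
  xyz:
    - [0.03,0.038,0]
    - [0.03,0.038,0]
    - [0.03,0.038,0]
    - [0.03,0.038,0]
    - [0.03,0.038,0]
    - [0.03,0.038,0]
    - [0.03,0.038,0]
    - [0.03,0.038,0]
    - [0.03,0.038,0]
    - [0.03,0.038,0]
  rotation:
    - [0,0,-0.5]
    - [0,0,-0.5]
    - [0,0,-0.5]
    - [0,0,-0.5]
    - [0,0,-0.5]
    - [0,0,-0.5]
    - [0,0,-0.5]
    - [0,0,-0.5]
    - [0,0,0]
    - [0,0,0]
  claw: [1,1,1,1,1,1,1,1,1,1]
  newtons: 40

```text
time_s: 2.0
ee_pos: [0.5164, -0.205, 0.2141]
orientation: [3.141, -0.0, 0.282]
force: [0.7, -1.5, -0.5]
width: 0.0912
finger_force: 0.0
```

Run:
```python
from h import *
c=imaging.read_camera("wrist"); s=readout.get_state(); print(s["ee_pos"],np.degrees(s["orientation"]),s["force"])
print(np.round(-np.array(c["R"]).T@np.array(c["t"]),3))
for nm in("shaft","rest"):
    for d in imaging.cut_out(nm,c)[:3]: print(nm,round(d["p"],2),np.round(d["rect"]).tolist(),d["region"].sum())
for f in(( .441,-.225,.045),(.633,-.17,.045)): print(proj(f,c))
cv2.imwrite("pics/w1.png",cv2.resize(c["color"],(800,600)))
```

```text
[ 0.52005259 -0.19983973  0.21414794] [-1.79940498e+02 -1.51033008e-01  1.63075439e+01] [ 1.68420927  7.7443337  -0.5824945 ]
[ 0.585 -0.185  0.384]
shaft 0.92 [409.0, 0.0, 484.0, 154.0] 2014
shaft 0.85 [249.0, 58.0, 275.0, 255.0] 2511
shaft 0.69 [239.0, 0.0, 268.0, 15.0] 262
rest 0.77 [230.0, 95.0, 294.0, 219.0] 5710
[[254.90639158 243.65230621]]
[[255.18365498  53.25855043]]
```

View pics/w1.png

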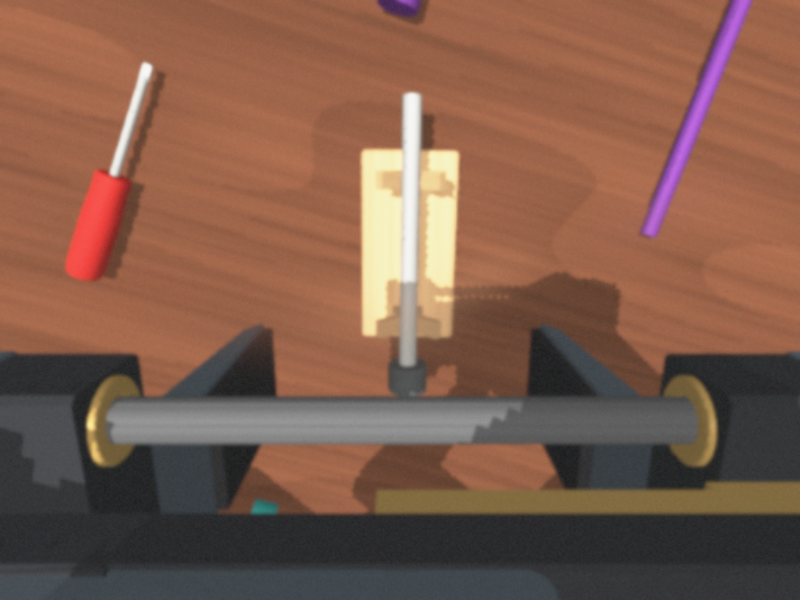

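The wrist view shows the steel shaft nearly vertical in the image, tip at (412,95) and hub at (407,378), with the purple bar and the screwdriver well clear. Next I'll measure the shaft axis from its mask, and the jig and amber bottle roughly.

Run:
```python
from h import *
c=imaging.read_camera("wrist")
d=[d for d in imaging.cut_out("shaft",c) if 240<d["rect"][0]<258 and d["rect"][3]>200][0]; M=d["region"]
rows=np.arange(65,225); cx=np.array([np.where(M[r])[0].mean() for r in rows]); p=np.polyfit(rows,cx,1)
cx2=[np.where(M[r])[0] for r in (80,120,160,200)]; print([(a[0],a[-1]) for a in cx2],d["rect"])
t=ray((np.polyval(p,60),59.7),c,.045); h=ray((np.polyval(p,250),252.5),c,.045)
print("tip",t.round(4),"hub",h.round(4),"len",np.linalg.norm(t-h)); u=(t-h)/np.linalg.norm(t-h); print("yaw",np.degrees(np.arctan2(u[1],u[0])))
o=t-.1*u; print("origin",o.round(4)); g=o-.014*u; s=readout.get_state(); print("grasp",g.round(4),"delta",(g-s["ee_pos"]).round(4), np.degrees(s["orientation"]),s["force"])
c=imaging.read_camera("scene")
print("bottle",ray((379,320),c,0).round(3))
```

```text
[(np.int64(258), np.int64(269)), (np.int64(258), np.int64(267)), (np.int64(258), np.int64(266)), (np.int64(256), np.int64(265))] [249.2, 59.3, 273.9, 257.1]
tip [ 0.6299 -0.1788  0.045 ] hub [ 0.4328 -0.2334  0.045 ] len 0.20460679757005565
yaw 15.475960769217552
origin [ 0.5336 -0.2055  0.045 ]
grasp [ 0.5201 -0.2092  0.045 ] delta [ 0.0049 -0.0024 -0.1689] [1.79992541e+02 1.86853680e-02 1.62019426e+01] [-0.44223214 -0.19716546 -0.07863515]
bottle [0.639 0.475 0.   ]
```

Emit:
send_rows:
  xyz:
    - [0.004,-0.0025,-0.03]
    - [0,0,-0.03]
    - [0,0,-0.03]
    - [0,0,-0.03]
    - [0,0,-0.03]
    - [0,0,-0.02]
    - [0,0,-0.01]
    - [0,0,-0.008]
    - [0,0,0]
    - [0,0,0]
  rotation:
    - [0,0,-0.7]
    - [0,0,0]
    - [0,0,0]
    - [0,0,0]
    - [0,0,0]
    - [0,0,0]
    - [0,0,0]
    - [0,0,0]
    - [0,0,0]
    - [0,0,0]
  claw: [1,1,1,1,1,1,1,1,1,1]

```text
time_s: 3.3
ee_pos: [0.5197, -0.2097, 0.0266]
orientation: [3.141, -0.001, 0.269]
force: [-0.1, 0.8, -0.4]
width: 0.0912
finger_force: 0.0
```

Run:
```python
from h import *
s=readout.get_state(); print(s["ee_pos"],np.degrees(s["orientation"]),s["force"])
c=imaging.read_camera("wrist"); cv2.imwrite("pics/w2.png",cv2.resize(c["color"],(640,480)))
```

```text
[ 0.51967019 -0.2096996   0.02664511] [ 1.79960107e+02 -4.18474440e-02  1.54315222e+01] [-0.06396316  0.82514136 -0.35858474]
```

View pics/w2.png

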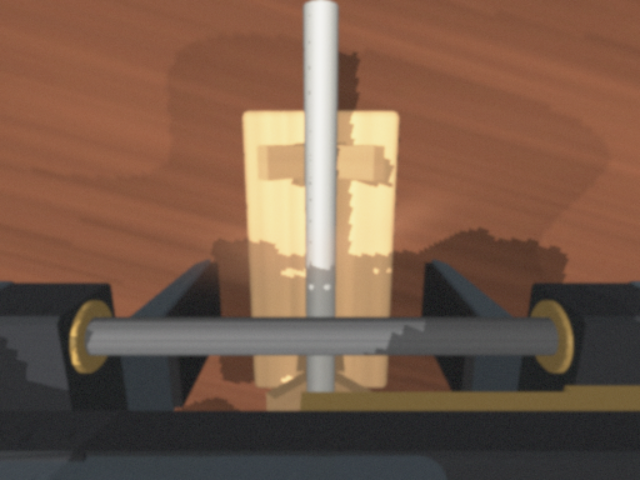

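The shaft, at (320,150), is centred between the fingers and parallel to the tool, with its tip at (321,3). I'll close the gripper.

Emit:
send_rows:
  xyz:
    - [0,0,0]
    - [0,0,0]
    - [0,0,0]
    - [0,0,0]
    - [0,0,0]
    - [0,0,0]
    - [0,0,0]
    - [0,0,0]
    - [0,0,0]
    - [0,0,0]
  rotation:
    - [0,0,0]
    - [0,0,0]
    - [0,0,0]
    - [0,0,0]
    - [0,0,0]
    - [0,0,0]
    - [0,0,0]
    - [0,0,0]
    - [0,0,0]
    - [0,0,0]
  claw: [0,0,0,0,0,0,0,0,0,0]
  newtons: 40

```text
time_s: 4.35
ee_pos: [0.5194, -0.2092, 0.0259]
orientation: [-3.142, -0.0, 0.27]
force: [-0.0, -0.3, 0.0]
width: 0.0141
finger_force: 0.0
```

Run:
```python
from h import *
s=readout.get_state(); print(s["ee_pos"],s["force"],s["width"],s["finger_force"])
c=imaging.read_camera("wrist"); 
for r in imaging.spot_in("shaft",c)[:2]: print(r)
t=ray((257,2.2),c,.045); print("tip",t); print(np.linalg.norm((t-s["ee_pos"])[:2]))
```

```text
[ 0.5193597  -0.20922617  0.0259258 ] [-0.01561124 -0.30739827  0.04027305] 0.01414792962996967 0.0
{'rect': [246.5, 0.7, 275.1, 316.0], 'p': 0.72}
tip [ 0.62911285 -0.17917473  0.045     ]
0.11379298381052644
```

Emit:
send_rows:
  xyz:
    - [0,0,0]
    - [0,0,0]
    - [0,0,0]
    - [0,0,0]
  rotation:
    - [0,0,0]
    - [0,0,0]
    - [0,0,0]
    - [0,0,0]
  claw: [0,0,0,0]

```text
time_s: 4.85
ee_pos: [0.5194, -0.2093, 0.0259]
orientation: [3.141, -0.0, 0.27]
force: [-0.2, -3.4, -0.2]
width: 0.0109
finger_force: 40.0
```

Emit:
send_rows:
  xyz:
    - [0,0,0.005]
    - [0,0,0.015]
    - [0,0,0.02]
    - [0,0,0.025]
    - [0,0,0.025]
    - [0,0,0.025]
    - [0,0,0.025]
    - [0,0,0.02]
    - [0,0,0.01]
    - [0,0,0]
  rotation:
    - [0,0,0]
    - [0,0,0]
    - [0,0,0]
    - [0,0,0]
    - [0,0,0]
    - [0,0,0]
    - [0,0,0]
    - [0,0,0]
    - [0,0,0]
    - [0,0,0]
  claw: [0,0,0,0,0,0,0,0,0,0]
  newtons: 50

```text
time_s: 5.85
ee_pos: [0.5197, -0.2093, 0.197]
orientation: [3.141, -0.001, 0.27]
force: [-0.7, 0.3, -3.5]
width: 0.0109
finger_force: 50.0
```

Emit:
send_rows:
  xyz:
    - [0.003,0.02,0]
    - [0.004,0.03,0]
    - [0.005,0.04,0]
    - [0.006,0.045,0]
    - [0.006,0.045,0]
    - [0.006,0.045,0]
    - [0.006,0.045,0]
    - [0.005,0.04,0]
    - [0.005,0.04,0]
    - [0.004,0.03,0]
  rotation:
    - [0,0,0]
    - [0,0,0]
    - [0,0,0]
    - [0,0,0]
    - [0,0,0]
    - [0,0,0]
    - [0,0,0]
    - [0,0,0]
    - [0,0,0]
    - [0,0,0]
  claw: [0,0,0,0,0,0,0,0,0,0]

```text
time_s: 6.85
ee_pos: [0.5685, 0.1732, 0.1944]
orientation: [-3.141, 0.002, 0.271]
force: [0.1, -1.3, -2.4]
width: 0.0113
finger_force: 50.0
```

Emit:
send_rows:
  xyz:
    - [0.003,0.03,0]
    - [0.002,0.02,0]
    - [0,0.01,0]
    - [0,0,0]
    - [0,0,0]
    - [0,0,0]
  rotation:
    - [0,0,0]
    - [0,0,0]
    - [0,0,0]
    - [0,0,0]
    - [0,0,0]
    - [0,0,0]
  claw: [0,0,0,0,0,0]

```text
time_s: 7.45
ee_pos: [0.5743, 0.2296, 0.1957]
orientation: [3.141, 0.001, 0.269]
force: [-0.0, 0.8, -2.6]
width: 0.0111
finger_force: 50.0
```

Run:
```python
from h import *
s=readout.get_state(); print(s["ee_pos"],np.degrees(s["orientation"]),s["force"],s["width"],s["finger_force"])
c=imaging.read_camera("wrist"); cv2.imwrite("pics/w3.png",cv2.resize(c["color"],(800,600)))
for n in("jig","saddle_a","stop_pad","shaft"): print(n,[(round(d["p"],2),np.round(d["rect"],1).tolist()) for d in imaging.spot_in(n,c)[:3]])
np.savez("w3.npz",K=c["K"],R=c["R"],t=c["t"])
```

```text
[0.57427206 0.22964594 0.19570928] [1.79986907e+02 3.02907087e-02 1.54029423e+01] [-0.04017802  0.83468729 -2.58252445] 0.011142173830017726 49.99920308589935
jig [(0.92, [222.7, 0.0, 293.3, 224.6])]
saddle_a [(0.59, [227.2, 103.6, 279.7, 115.1])]
stop_pad [(0.74, [228.5, 36.3, 282.9, 57.4])]
shaft [(0.75, [245.1, 0.0, 271.5, 313.9])]
```

View pics/w3.png

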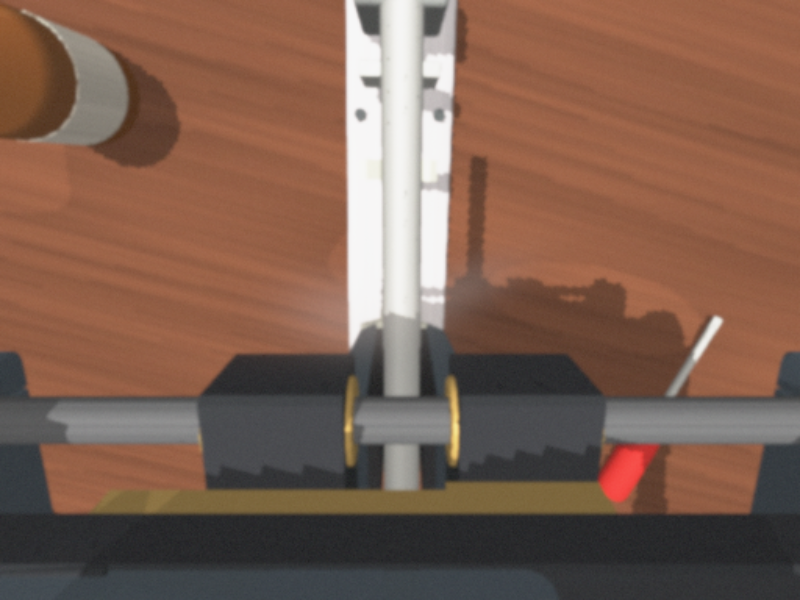

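The wrist view shows the jig under the held shaft: base edges at columns 347 and 450, saddle_b arms at row 170, stop plate face at rows 77–88. I'll fit the jig pose from these and check the tilt of the held shaft in the side view.

Run:
```python
from h import *
c=dict(np.load("w3.npz")); f=1.5625
q=lambda x,y,z: ray((x/f,y/f),c,z)
im=cv2.imread("pics/w3.png").astype(int)
# base edges: white (low saturation, bright) limits per row
L=[];Rr=[]
for y in list(range(190,325,8)):
    w=np.where((im[y,330:470].min(1)>150))[0]+330
    L.append(q(w[0]-.5,y,.01)); Rr.append(q(w[-1]+.5,y,.01))
for n,E in(("L",L),("R",Rr)):
    E=np.array(E); p=np.polyfit(E[:,0],E[:,1],1); print(n,"yaw",np.degrees(np.arctan(p[0])),"y at x=.6",np.polyval(p,.6), "res",np.abs(E[:,1]-np.polyval(p,E[:,0])).max())
print("face top",q(370,77,.077),q(432,77,.077))
print("saddle arms",q(368,170,.065),q(432,170,.065))
print("bottom/top rows of plate cols",[im[y,370].tolist() for y in range(56,96,4)])
# shaft axis in hand
print("cam",(-c["R"].T@c["t"]).round(3))
# predicted pixels for candidate jig, in scene and side
T=[]
s=readout.get_state(); e=s["ee_pos"]; u=np.array([np.cos(.2688),np.sin(.2688),0])
for n in("scene","side"):
    k=imaging.read_camera(n); g=e+np.array([0,0,.019]); tip=proj(g+.114*u,k)[0]; hub=proj(g-.086*u,k)[0]
    m=k["color"].copy(); x0,y0=(np.minimum(tip,hub)-25).astype(int); x1,y1=(np.maximum(tip,hub)+25).astype(int)
    m=m[y0:y1,x0:x1]; S=6; m=cv2.resize(m,None,fx=S,fy=S,interpolation=cv2.INTER_CUBIC)
    for P in(tip,hub): cv2.circle(m,tuple(int(v) for v in (P-(x0,y0)+.5)*S),4,(0,255,0),1)
    m=m[:600,:400]; T.append(cv2.copyMakeBorder(m,0,600-m.shape[0],0,400-m.shape[1],cv2.BORDER_CONSTANT))
cv2.imwrite("pics/tilt.png",np.hstack(T))
```

```text
L yaw 14.199272682164098 y at x=.6 0.27589207118034986 res 0.0003791268421675653
R yaw 14.242902289865258 y at x=.6 0.20319739622519406 res 0.000993001045967834
face top [0.68299785 0.27635623 0.077     ] [0.69168297 0.24480993 0.077     ]
saddle arms [0.63635682 0.26621249 0.065     ] [0.6461139  0.23075888 0.065     ]
bottom/top rows of plate cols [[246, 246, 247], [244, 245, 246], [246, 246, 247], [246, 246, 247], [246, 246, 246], [180, 185, 187], [103, 107, 109], [110, 113, 115], [224, 226, 229], [246, 246, 247]]
cam [0.644 0.249 0.365]
```

View pics/tilt.png

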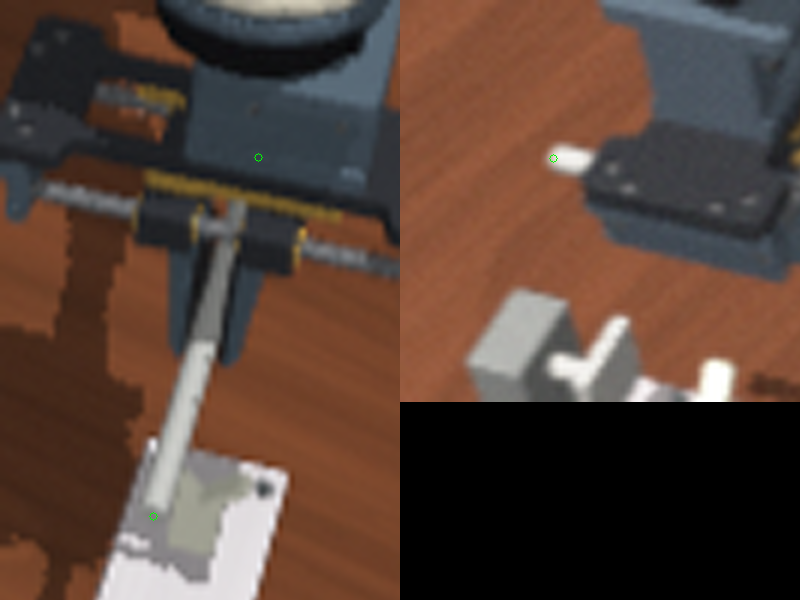

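The predicted tip marks (154,517) and (553,158) fall on the real tip in both views, so the shaft is held level. Next I'll sharpen the jig yaw against the held shaft in the same camera.

Run:
```python
from h import *
c=dict(np.load("w3.npz")); f=1.5625
q=lambda x,y,z: ray((x/f,y/f),c,z)
im=cv2.imread("pics/w3.png").astype(int); sat=im[:,:,2]-im[:,:,0]
L=[];R=[];S=[]
for y in range(4,325,6):
    a=np.where(sat[y,310:400]>30)[0]; b=np.where(sat[y,405:490]>30)[0]
    L.append(q(310+a[-1]+.5,y,.01)); R.append(q(405+b[0]-.5,y,.01))
for y in range(200,300,6):
    g=np.abs(np.diff(im[y,370:435].sum(1))); 
    l=370+g[:30].argmax()+.5; r=400+g[30:].argmax()+.5; S.append(q((l+r)/2,y,.2147))
for n,E in(("L",L),("R",R),("shaft",S)):
    E=np.array(E); p=np.polyfit(E[:,0],E[:,1],1); r=E[:,1]-np.polyval(p,E[:,0]); k=np.abs(r)<2*np.median(np.abs(r))+1e-4
    p=np.polyfit(E[k,0],E[k,1],1); print(n,"yaw",np.degrees(np.arctan(p[0])).round(2),"y at .6,.65",np.polyval(p,[.6,.65]).round(4),k.sum(),len(k),E[:,0].min(),E[:,0].max())
s=readout.get_state();e=s["ee_pos"];print(e, "shaft line at .6,.65:", e[1]+np.tan(s["orientation"][2])*(np.array([.6,.65])-e[0]))
```

```text
L yaw 14.41 y at .6,.65 [0.2754 0.2882] 52 54 0.5265015230530643 0.7292662622809127
R yaw 14.4 y at .6,.65 [0.2026 0.2154] 52 54 0.5451859790607565 0.7478027911940278
shaft yaw 14.65 y at .6,.65 [0.2368 0.2499] 16 17 0.6064474540392425 0.6343981821144817
[0.57441528 0.23052783 0.19597277] shaft line at .6,.65: [0.23759281 0.25139985]
```

Emit:
send_rows:
  xyz:
    - [-0.004,0.0015,-0.01]
    - [0,0,-0.02]
    - [0,0,-0.025]
    - [0,0,-0.025]
    - [0,0,-0.02]
    - [0,0,-0.015]
    - [0,0,-0.01]
    - [0,0,-0.008]
    - [0,0,0]
    - [0,0,0]
  rotation:
    - [0,0,-0.6]
    - [0,0,0]
    - [0,0,0]
    - [0,0,0]
    - [0,0,0]
    - [0,0,0]
    - [0,0,0]
    - [0,0,0]
    - [0,0,0]
    - [0,0,0]
  claw: [0,0,0,0,0,0,0,0,0,0]

```text
time_s: 8.8
ee_pos: [0.5706, 0.2324, 0.0633]
orientation: [-3.142, -0.001, 0.259]
force: [0.7, 0.3, -2.2]
width: 0.011
finger_force: 50.0
```

Run:
```python
from h import *
s=readout.get_state(); print(s["ee_pos"],np.degrees(s["orientation"]),s["force"],s["width"])
c=imaging.read_camera("wrist"); cv2.imwrite("pics/w4.png",cv2.resize(c["color"],(800,600)))
np.savez("w4.npz",K=c["K"],R=c["R"],t=c["t"])
```

```text
[0.57057329 0.23236624 0.06327749] [-1.79999139e+02 -2.98428220e-02  1.48537209e+01] [ 0.68036775  0.34129311 -2.23484619] 0.010987216428283332
```

View pics/w4.png

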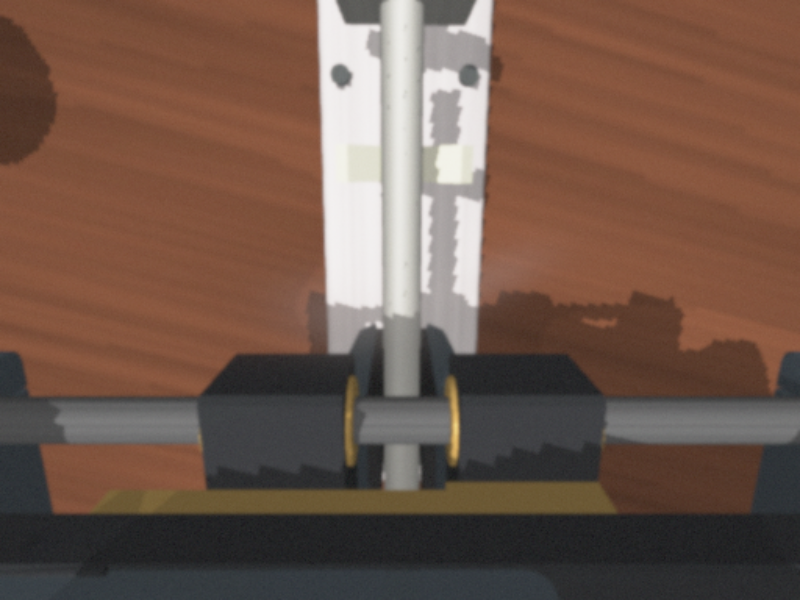

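The wrist view shows saddle_b arms at columns 336–473, rows 146–182, with the shaft centred at column 402, close to the V's middle. The stop plate is at rows 0–24. I'll work out the numbers.

Run:
```python
from h import *
c=dict(np.load("w4.npz")); f=1.5625
q=lambda x,y,z: ray((x/f,y/f),c,z)
im=cv2.imread("pics/w4.png").astype(int); sat=im[:,:,2]-im[:,:,0]
M=[];S=[]
for y in range(4,285,6):
    a=np.where(sat[y,290:385]>30)[0]; b=np.where(sat[y,440:510]>30)[0]
    M.append((q(290+a[-1]+.5,y,.01)+q(440+b[0]-.5,y,.01))/2)
    g=np.abs(np.diff(im[y,365:440].sum(1))); S.append(q(365+(g[:35].argmax()+35+g[35:].argmax())/2+.5,y,.0823))
s=readout.get_state();e=s["ee_pos"]
for n,E in(("base",M),("shaft",S)):
    E=np.array(E); p=np.polyfit(E[:,0],E[:,1],1); r=E[:,1]-np.polyval(p,E[:,0]); k=np.abs(r)<2*np.median(np.abs(r))+1e-4
    p=np.polyfit(E[k,0],E[k,1],1); print(n,np.degrees(np.arctan(p[0])).round(2),np.polyval(p,[.57,.6,.64]).round(4),k.sum())
print("tool",e[1]+np.tan(s["orientation"][2])*(np.array([.57,.6,.64])-e[0]))
sb=q(404.5,164,.065); print("saddle_b",sb,"saddle edges",q(336,164,.065),q(473,164,.065)); u=np.array([np.cos(.253),np.sin(.253),0])
print("face bottom", q(407,24,.033)); 
for P,n in((sb,50),(q(407,24,.033),98)): print("TCP jig x",n-(P-e)[:2]@u[:2])
```

```text
base 14.36 [0.2316 0.2393 0.2495] 42
shaft 14.98 [0.2319 0.2399 0.2506] 37
tool [0.23223046 0.24018693 0.25079556]
saddle_b [0.64097113 0.24975881 0.065     ] saddle edges [0.63534826 0.27098077 0.065     ] [0.64659453 0.22853486 0.065     ]
face bottom [0.68810115 0.26117874 0.033     ]
TCP jig x 49.927690127002265
TCP jig x 97.87920193506162
```

Emit:
send_rows:
  xyz:
    - [0,-0.0005,-0.005]
    - [0,0,-0.005]
    - [0,0,-0.005]
    - [0,0,-0.005]
    - [0,0,-0.002]
    - [0,0,0]
    - [0,0,0]
  rotation:
    - [0,0,-0.5]
    - [0,0,0]
    - [0,0,0]
    - [0,0,0]
    - [0,0,0]
    - [0,0,0]
    - [0,0,0]
  claw: [0,0,0,0,0,0,0]

```text
time_s: 9.55
ee_pos: [0.5704, 0.2318, 0.0409]
orientation: [-3.142, -0.0, 0.251]
force: [-0.4, -0.7, -1.5]
width: 0.0109
finger_force: 50.0
```

Emit:
send_rows:
  xyz:
    - [0,0,-0.001]
    - [0,0,-0.001]
    - [0,0,-0.001]
    - [0,0,0]
    - [0,0,0]
  rotation:
    - [0,0,0]
    - [0,0,0]
    - [0,0,0]
    - [0,0,0]
    - [0,0,0]
  claw: [0,0,0,0,0]

```text
time_s: 10.05
ee_pos: [0.5704, 0.2318, 0.0379]
orientation: [3.142, 0.0, 0.251]
force: [-0.1, -0.2, -2.8]
width: 0.0108
finger_force: 50.0
```

No contact yet. I'll lower in half-millimetre steps.

Emit:
send_rows:
  xyz:
    - [0,0,-0.0005]
    - [0,0,-0.0005]
    - [0,0,0]
    - [0,0,0]
  rotation:
    - [0,0,0]
    - [0,0,0]
    - [0,0,0]
    - [0,0,0]
  claw: [0,0,0,0]

```text
time_s: 10.45
ee_pos: [0.5703, 0.2318, 0.0369]
orientation: [-3.142, 0.0, 0.251]
force: [1.6, -0.2, -2.4]
width: 0.0113
finger_force: 50.0
```

Emit:
send_rows:
  xyz:
    - [0,0,-0.0005]
    - [0,0,0]
    - [0,0,0]
  rotation:
    - [0,0,0]
    - [0,0,0]
    - [0,0,0]
  claw: [0,0,0]

```text
time_s: 10.75
ee_pos: [0.5704, 0.2318, 0.0364]
orientation: [-3.142, -0.0, 0.251]
force: [0.3, -0.2, -2.3]
width: 0.0107
finger_force: 50.0
```

Emit:
send_rows:
  xyz:
    - [0,0,-0.0005]
    - [0,0,0]
    - [0,0,0]
  rotation:
    - [0,0,0]
    - [0,0,0]
    - [0,0,0]
  claw: [0,0,0]

```text
time_s: 11.05
ee_pos: [0.5704, 0.2318, 0.036]
orientation: [-3.142, -0.0, 0.251]
force: [-0.1, 0.8, 1.0]
width: 0.0109
finger_force: 50.0
```

Contact is beginning. I'll go 0.3 mm further, then relax the grip so the shaft settles in both V's.

Emit:
send_rows:
  xyz:
    - [0,0,-0.0003]
    - [0,0,0]
    - [0,0,0]
  rotation:
    - [0,0,0]
    - [0,0,0]
    - [0,0,0]
  claw: [0,0,0]

```text
time_s: 11.35
ee_pos: [0.5704, 0.2319, 0.0359]
orientation: [-3.141, -0.0, 0.251]
force: [-2.9, 0.8, 5.5]
width: 0.0108
finger_force: 50.0
```

Emit:
send_rows:
  xyz:
    - [0,0,0]
    - [0,0,0]
    - [0,0,0]
  rotation:
    - [0,0,0]
    - [0,0,0]
    - [0,0,0]
  claw: [0,0,0]
  newtons: 3

```text
time_s: 11.65
ee_pos: [0.5705, 0.232, 0.0357]
orientation: [-3.141, -0.0, 0.251]
force: [-1.5, 3.4, 2.6]
width: 0.0117
finger_force: 3.0
```

Emit:
send_rows:
  xyz:
    - [0,0,0]
    - [0,0,0]
    - [0,0,0]
    - [0,0,0]
    - [0,0,0]
  rotation:
    - [0,0,0]
    - [0,0,0]
    - [0,0,0]
    - [0,0,0]
    - [0,0,0]
  claw: [0.19,0.19,0.19,0.19,0.19]

```text
time_s: 12.15
ee_pos: [0.5703, 0.2317, 0.0356]
orientation: [3.142, 0.0, 0.251]
force: [-0.1, 0.7, -0.3]
width: 0.0177
finger_force: 0.0
```

Run:
```python
from h import *
s=readout.get_state(); e=s["ee_pos"]; print(e,s["force"],s["moment"],s["width"])
u=np.array([np.cos(.251),np.sin(.251),0]); g=e*[1,1,0]+[0,0,.055]; T=[]
for n in("scene","side"):
    k=imaging.read_camera(n); P=[proj(g+a*u,k)[0] for a in(.114,-.086)]
    x0,y0=(np.minimum(*P)-25).astype(int); x1,y1=(np.maximum(*P)+25).astype(int)
    m=cv2.resize(k["color"][y0:y1,x0:x1],None,fx=6,fy=6,interpolation=cv2.INTER_CUBIC)
    for p in P: cv2.circle(m,tuple(int(v) for v in (p-(x0,y0)+.5)*6),4,(0,255,0),1)
    m=m[:600,:400] if n=="scene" else m[:600,:400]; T.append(cv2.copyMakeBorder(m,0,600-m.shape[0],0,400-m.shape[1],cv2.BORDER_CONSTANT))
cv2.imwrite("pics/seat.png",np.hstack(T))
```

```text
[0.57034486 0.2317071  0.03555483] [-0.05002385  0.74707243 -0.27046544] [0.02922193 0.04963589 0.00403862] 0.017682754399702464
```

View pics/seat.png

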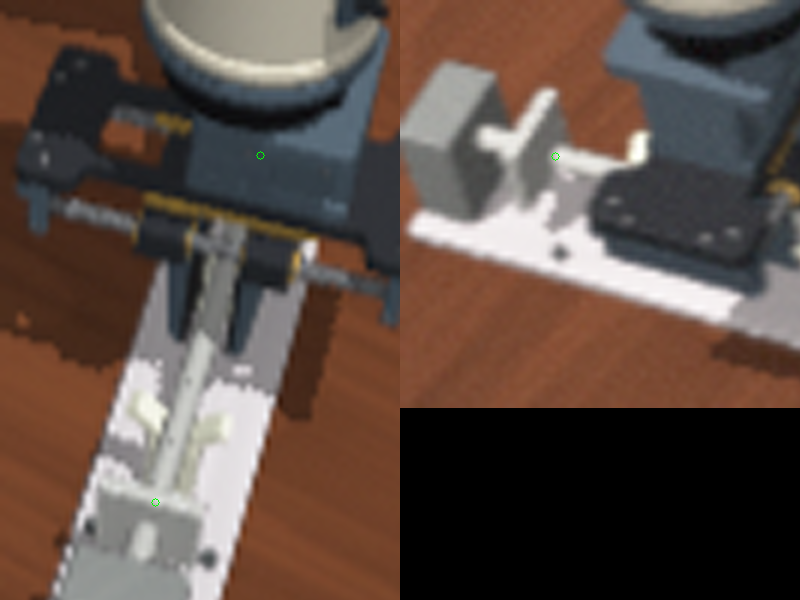

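The shaft lies in saddle_b with its tip at (155,502) scene and (555,157) side, just short of the plate. I'll grip it again as it lies.

Emit:
send_rows:
  xyz:
    - [0,0,0]
    - [0,0,0]
    - [0,0,0]
    - [0,0,0]
    - [0,0,0]
    - [0,0,0]
  rotation:
    - [0,0,0]
    - [0,0,0]
    - [0,0,0]
    - [0,0,0]
    - [0,0,0]
    - [0,0,0]
  claw: [0,0,0,0,0,0]
  newtons: 10

```text
time_s: 12.85
ee_pos: [0.5703, 0.2319, 0.0356]
orientation: [-3.141, 0.0, 0.251]
force: [-1.4, 4.0, -0.5]
width: 0.0116
finger_force: 10.0
```

Emit:
send_rows:
  xyz:
    - [0,0,0]
    - [0,0,0]
    - [0,0,0]
  rotation:
    - [0,0,0]
    - [0,0,0]
    - [0,0,0]
  claw: [0,0,0]
  newtons: 45

```text
time_s: 13.15
ee_pos: [0.5703, 0.2319, 0.0356]
orientation: [-3.141, 0.0, 0.251]
force: [-1.1, 5.0, 0.1]
width: 0.0111
finger_force: 45.0
```

Emit:
send_rows:
  xyz:
    - [-0.0001,0.0004,0]
    - [0,0,0]
    - [0,0,0]
  rotation:
    - [0,0,0]
    - [0,0,0]
    - [0,0,0]
  claw: [0,0,0]

```text
time_s: 13.45
ee_pos: [0.5703, 0.232, 0.0356]
orientation: [3.141, -0.0, 0.251]
force: [-0.6, -0.2, 0.9]
width: 0.0107
finger_force: 45.0
```

Emit:
send_rows:
  xyz:
    - [0.001,0.00026,0]
    - [0.001,0.00026,0]
    - [0.001,0.00026,0]
    - [0,0,0]
    - [0,0,0]
  rotation:
    - [0,0,0]
    - [0,0,0]
    - [0,0,0]
    - [0,0,0]
    - [0,0,0]
  claw: [0,0,0,0,0]

```text
time_s: 13.95
ee_pos: [0.5715, 0.2323, 0.0355]
orientation: [3.141, 0.004, 0.251]
force: [-9.8, -2.9, 9.7]
width: 0.0106
finger_force: 45.0
```

Emit:
send_rows:
  xyz:
    - [0.001,0.00026,0]
    - [0.001,0.00026,0]
    - [0,0,0]
    - [0,0,0]
  rotation:
    - [0,0,0]
    - [0,0,0]
    - [0,0,0]
    - [0,0,0]
  claw: [0,0,0,0]

```text
time_s: 14.35
ee_pos: [0.5734, 0.2328, 0.0355]
orientation: [3.141, 0.004, 0.251]
force: [-10.7, -3.3, 9.9]
width: 0.0109
finger_force: 45.0
```

Emit:
send_rows:
  xyz:
    - [0.001,0.00026,0]
    - [0.001,0.00026,0]
    - [0,0,0]
    - [0,0,0]
  rotation:
    - [0,0,0]
    - [0,0,0]
    - [0,0,0]
    - [0,0,0]
  claw: [0,0,0,0]

```text
time_s: 14.75
ee_pos: [0.5755, 0.2333, 0.0355]
orientation: [3.141, 0.004, 0.251]
force: [-10.5, -3.7, 8.4]
width: 0.0107
finger_force: 45.0
```

Emit:
send_rows:
  xyz:
    - [0.001,0.00026,0]
    - [0.001,0.00026,0]
    - [0,0,0]
    - [0,0,0]
  rotation:
    - [0,0,0]
    - [0,0,0]
    - [0,0,0]
    - [0,0,0]
  claw: [0,0,0,0]

```text
time_s: 15.15
ee_pos: [0.5774, 0.2338, 0.0355]
orientation: [3.141, 0.004, 0.251]
force: [-10.8, -2.9, 9.4]
width: 0.0111
finger_force: 45.0
```

Axial 10 N appeared at once with 10 N of downward load, which suggests saddle friction from pressing down. I'll unload vertically a little and see.

Emit:
send_rows:
  xyz:
    - [0,0,0.0003]
    - [0,0,0]
    - [0,0,0]
  rotation:
    - [0,0,0]
    - [0,0,0]
    - [0,0,0]
  claw: [0,0,0]

```text
time_s: 15.45
ee_pos: [0.579, 0.2343, 0.0357]
orientation: [3.141, 0.001, 0.25]
force: [-2.1, -1.9, -1.7]
width: 0.0107
finger_force: 45.0
```

Run:
```python
from h import *
s=readout.get_state(); e=s["ee_pos"]; print(e,s["orientation"],s["force"],s["moment"],s["width"])
u=np.array([np.cos(.251),np.sin(.251),0]); c=imaging.read_camera("side")
# brightness profile along the seated axis line toward the stop, side camera (x along jig rel. TCP)
g=e*[1,1,0]+[0,0,.058]
for a in np.arange(.08,.15,.003):
    p=proj(g+a*u,c)[0]; v=cv2.getRectSubPix(c["color"],(1,1),(float(p[0]),float(p[1])))[0,0]; print(round(a,3),p.round(1),v.tolist())
cv2.imwrite("pics/side_after.png",c["color"])
```

```text
[0.57900826 0.23426096 0.03568618] [3.14140317e+00 7.50889722e-04 2.50478858e-01] [-2.05812144 -1.92158979 -1.67958692] [-0.31861762  0.47652002  0.03336195] 0.0107352829303091
0.08 [172.  228.1] [117, 116, 116]
0.083 [171.  227.9] [148, 151, 152]
0.086 [170.1 227.6] [177, 182, 183]
0.089 [169.1 227.4] [209, 213, 215]
0.092 [168.2 227.1] [222, 226, 228]
0.095 [167.3 226.9] [221, 226, 228]
0.098 [166.3 226.6] [220, 224, 226]
0.101 [165.4 226.4] [221, 225, 227]
0.104 [164.5 226.1] [223, 227, 230]
0.107 [163.5 225.9] [222, 226, 228]
0.11 [162.6 225.6] [202, 208, 209]
0.113 [161.7 225.4] [158, 164, 165]
0.116 [160.7 225.1] [118, 121, 122]
0.119 [159.8 224.9] [110, 112, 114]
0.122 [158.9 224.6] [147, 152, 153]
0.125 [158.  224.4] [214, 217, 219]
0.128 [157.  224.1] [226, 230, 232]
0.131 [156.1 223.9] [220, 225, 227]
0.134 [155.2 223.6] [221, 225, 227]
0.137 [154.3 223.4] [225, 228, 230]
0.14 [153.3 223.1] [227, 231, 232]
0.143 [152.4 222.9] [201, 206, 207]
0.146 [151.5 222.6] [141, 146, 146]
0.149 [150.6 222.4] [94, 96, 94]
```

Confirmed as saddle friction: the tip is still 0.114 m from the TCP, so the grip did not slip. I'll continue the push, countering the small nose-down pitch.

Emit:
send_rows:
  xyz:
    - [0.001,0.00026,0]
    - [0.001,0.00026,0]
    - [0.001,0.00026,0]
    - [0,0,0]
    - [0,0,0]
  rotation:
    - [0.02,-0.08,0]
    - [0,0,0]
    - [0,0,0]
    - [0,0,0]
    - [0,0,0]
  claw: [0,0,0,0,0]

```text
time_s: 16.0
ee_pos: [0.5822, 0.2352, 0.0358]
orientation: [3.141, -0.001, 0.251]
force: [-2.6, -1.9, -2.6]
width: 0.0109
finger_force: 45.0
```

Emit:
send_rows:
  xyz:
    - [0.001,0.00026,0]
    - [0.001,0.00026,0]
    - [0,0,0]
    - [0,0,0]
  rotation:
    - [0,0,0]
    - [0,0,0]
    - [0,0,0]
    - [0,0,0]
  claw: [0,0,0,0]

```text
time_s: 16.4
ee_pos: [0.584, 0.2357, 0.0358]
orientation: [3.141, -0.001, 0.251]
force: [-3.7, -3.0, -2.0]
width: 0.0109
finger_force: 45.0
```

Emit:
send_rows:
  xyz:
    - [0.001,0.00026,0]
    - [0.001,0.00026,0]
    - [0.001,0.00026,0]
    - [0,0,0]
    - [0,0,0]
  rotation:
    - [0,0,0]
    - [0,0,0]
    - [0,0,0]
    - [0,0,0]
    - [0,0,0]
  claw: [0,0,0,0,0]

```text
time_s: 16.9
ee_pos: [0.5865, 0.2363, 0.0357]
orientation: [3.141, 0.0, 0.251]
force: [-5.6, -4.1, -0.2]
width: 0.011
finger_force: 45.0
```

Emit:
send_rows:
  xyz:
    - [0.001,0.00026,0]
    - [0.001,0.00026,0]
    - [0,0,0]
    - [0,0,0]
  rotation:
    - [0,0,0]
    - [0,0,0]
    - [0,0,0]
    - [0,0,0]
  claw: [0,0,0,0]

```text
time_s: 17.3
ee_pos: [0.5883, 0.2367, 0.0357]
orientation: [3.141, 0.001, 0.251]
force: [-7.5, -5.7, -0.0]
width: 0.0108
finger_force: 45.0
```

Run:
```python
from h import *
u=np.array([np.cos(.252),np.sin(.252),0]); v=np.array([-u[1],u[0],0]); F=[];M=[]
for i in range(4):
    c=imaging.read_camera("side"); s=readout.get_state(); F.append(s["force"]); M.append(s["moment"])
F=np.mean(F,0);M=np.mean(M,0);e=s["ee_pos"]; print(e,s["orientation"],"axial",F@u,"lat",F@v,"z",F[2],"Mpitch",M@v,"Mu",M@u)
g=e*[1,1,0]+[0,0,.058]
print([(round(a,3),int(cv2.getRectSubPix(c["color"],(1,1),tuple(map(float,proj(g+a*u,c)[0])))[0,0].mean())) for a in np.arange(.098,.140,.002)])
```

```text
[0.58825019 0.23672188 0.03570965] [3.14134796e+00 6.36132045e-04 2.50645199e-01] axial -8.82616683055271 lat -3.0530243820884704 z 0.523142233407334 Mpitch 1.5156853783736008 Mu -0.5748967386435045
[(np.float64(0.098), 227), (np.float64(0.1), 226), (np.float64(0.102), 225), (np.float64(0.104), 225), (np.float64(0.106), 225), (np.float64(0.108), 224), (np.float64(0.11), 206), (np.float64(0.112), 179), (np.float64(0.114), 143), (np.float64(0.116), 119), (np.float64(0.118), 109), (np.float64(0.12), 117), (np.float64(0.122), 141), (np.float64(0.124), 189), (np.float64(0.126), 217), (np.float64(0.128), 230), (np.float64(0.13), 227), (np.float64(0.132), 215), (np.float64(0.134), 185), (np.float64(0.136), 147), (np.float64(0.138), 107), (np.float64(0.14), 89)]
```

Emit:
send_rows:
  xyz:
    - [0.0005,-0.0001,0]
    - [0,0,0]
    - [0,0,0]
  rotation:
    - [0,0,0]
    - [0,0,0]
    - [0,0,0]
  claw: [0,0,0]

```text
time_s: 17.8
ee_pos: [0.5886, 0.2367, 0.0356]
orientation: [3.142, 0.001, 0.251]
force: [-8.5, -4.9, 0.9]
width: 0.0109
finger_force: 45.0
```

Run:
```python
from h import *
u=np.array([np.cos(.252),np.sin(.252),0]); v=np.array([-u[1],u[0],0]); F=[]
for i in range(4):
    c=imaging.read_camera("side"); s=readout.get_state(); F.append(s["force"])
F=np.mean(F,0);e=s["ee_pos"]; print(e,s["orientation"],"axial",F@u,"lat",F@v,"z",F[2])
print("travel",(e-[.5703,.232,0])@u)
o=np.array([.5884,.2370,0])  # nominal jig origin est. line (side image only for relative shift)
o=np.array([.5703,.232,0])+u*.0225
old=cv2.imread("pics/side0.png"); f=800/512
def prof(im,sc,z,w):
    A=np.arange(.08,.150,.0005); out=0
    for y in w: out=out+np.array([cv2.getRectSubPix(im,(1,1),(float(p[0]*sc),float(p[1]*sc)))[0,0].mean() for p in [proj(o+a*u+y*v+[0,0,z],c)[0] for a in A]])
    return A,out/len(w)
for z,w in((.0755,(-.015,-.01,.01,.015)),(.07,(.016,.019)),(.045,(.014,.018))):
    A,a=prof(old,f,z,w); _,b=prof(c["color"],1,z,w)
    print(z,"old",a[::6].astype(int).tolist(),"\n new",b[::6].astype(int).tolist())
m=c["color"][195:250,135:215]; sc=imaging.read_camera("scene")["color"][240:320,265:335]
cv2.imwrite("pics/final.png",np.hstack([cv2.resize(m,(400,275),interpolation=2),cv2.resize(sc,(350,275*1),interpolation=2)]))
```

```text
[0.58860164 0.23673284 0.03565577] [3.14153288e+00 8.37684740e-04 2.50618318e-01] axial -9.784501757887933 lat -1.9139045197996716 z 0.19530051256547007
travel 0.018903686019597125
0.0755 old [92, 89, 91, 94, 99, 121, 178, 212, 202, 171, 151, 148, 146, 130, 100, 80, 84, 118, 149, 158, 160, 160, 159, 159] 
 new [149, 149, 150, 151, 151, 147, 131, 113, 105, 119, 170, 215, 213, 169, 115, 85, 81, 111, 149, 164, 166, 167, 167, 167]
0.07 old [130, 105, 101, 99, 101, 106, 127, 160, 174, 154, 120, 106, 112, 105, 89, 76, 73, 83, 113, 144, 156, 159, 161, 159] 
 new [135, 154, 162, 161, 138, 121, 112, 108, 106, 107, 120, 162, 172, 148, 110, 85, 77, 80, 107, 145, 160, 164, 168, 166]
0.045 old [146, 164, 196, 194, 151, 113, 108, 124, 139, 143, 139, 118, 86, 71, 70, 71, 70, 70, 73, 83, 94, 103, 106, 107] 
 new [65, 64, 65, 90, 134, 188, 212, 188, 142, 113, 115, 124, 141, 142, 119, 92, 80, 76, 77, 86, 97, 107, 111, 113]
```

View pics/final.png

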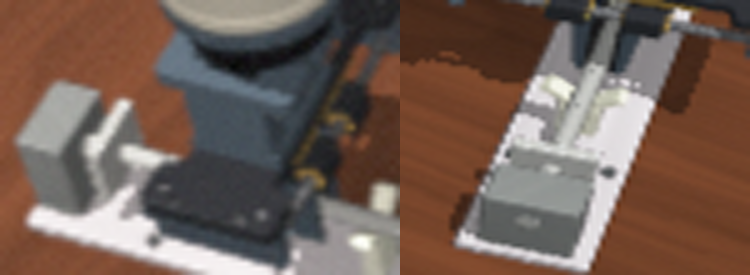

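The final view shows the shaft in the V of saddle_b, at (590,95) on the right, pressing the plate back towards the housing. The plate has moved 12.3 mm by image and 12.4 mm by travel. I'll add a little to reach 13 mm and let it settle.

Emit:
send_rows:
  xyz:
    - [0.0007,0.0001,0]
    - [0,0,0]
    - [0,0,0]
    - [0,0,0]
    - [0,0,0]
    - [0,0,0]
  rotation:
    - [0,0,0]
    - [0,0,0]
    - [0,0,0]
    - [0,0,0]
    - [0,0,0]
    - [0,0,0]
  claw: [0,0,0,0,0,0]

```text
time_s: 18.65
ee_pos: [0.5891, 0.2368, 0.0356]
orientation: [3.142, 0.001, 0.251]
force: [-10.0, -4.4, 0.9]
width: 0.0109
finger_force: 45.0
```

Run:
```python
from h import *
u=np.array([np.cos(.252),np.sin(.252),0]); v=np.array([-u[1],u[0],0]); F=[];E=[]
for i in range(6):
    imaging.read_camera("side"); s=readout.get_state(); F.append(s["force"]); E.append(s["ee_pos"])
print("axial",(F@u).round(1),"lat",np.mean(F,0)@v,"z",np.mean(F,0)[2],"travel",((E-np.array([.5703,.232,0]))@u).round(4),np.mean(E,0)[2],s["orientation"],s["finger_force"],s["time_s"])
```

```text
axial [ -9.9 -11.1  -9.6 -10.6  -9.8  -9.9] lat -1.2596913625451422 z 0.8855657250866789 travel [0.0194 0.0194 0.0194 0.0194 0.0194 0.0194] 0.03562890093585286 [3.14158891e+00 1.23990790e-03 2.50680322e-01] 45.000325441360474 18.95
```

The push is steady, the plate is back about 12.9 mm (roughly 7.7 N on the spring), and the shaft is seated at its resting height. Handing in.

```bash
python3 -c "
from rig import order; print(order.close_job())"
```

```text
the job is handed in; nothing more can be done
None
```

The shaft lies in both saddles at its seated height, and I handed the job in with the gripper still pushing it steadily into the stop: plate back about 12.9 mm (about 7.7 N on the spring), with the wrist reading about 10 N including saddle friction and peaking near 11 N in the readings.

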